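# Lock the battery cover of the bakery scale

### The job

The bakery's bench scale lies face down on the counter with fresh batteries in it. Take the yellow flat-bladed key from the key rack, put its blade into the slot of the round lock in the battery cover and use it to turn the lock clockwise, seen from above, a quarter turn to its stop, so that the slot points at the green dots. Then pull the key out and put it down in the green coin tray, letting go only when it is low over the tray.

Things in the scene. Friction and masses are not known exactly. Their poses are not given: they have to be found in the camera images.
- key: Yellow key, upright, blade sunk 10 mm in a fixed dark rack (45 mm high, three places 70 mm apart along key x; red and blue keys with round and square tips: wrong). Handle 40 (x) x 16 (y) x 60 mm (z): grip its 16 mm faces. Blade below it 36 (x) x 4 (y) x 10 mm deep, last 2 mm 33 x 2.8. About 90 g. Origin: centre of the blade's tip; z up; handle from z = 10 to 70 mm.
- latch_slot (a point): Slot centre at the lock's top, on its axis, 62 mm above the counter. Aluminium disc, 64 mm, flush in a black cover (130 x 120) on the fixed white scale (260 x 220, top at 48 mm, feet to 57). Slot along point x, across the whole disc, 10 mm wide, 12 deep; turns with the lock; z up. Blade fully in: tip 10 mm below this point. Red dots: open; green: locked.
- latch (a joint): Turn of the lock, rad: 0 open (slot at the red dots), growing clockwise seen from above, to a stop at 1.571, locked (slot at the green dots). Starts between 0 and 0.2. Light friction, about 0.1 N m; stays where it is left. The blade has about 9 degrees of play either way in the slot.
- tray: Green coin tray, 170 (x) x 130 (y) mm outside, walls 5 mm thick and 16 mm high, floor 5 mm thick under a 1 mm dark mat; fixed. Origin: centre of its underside on the counter; z up. Rack and tray stand one on each side of the scale; which is left and which right varies.

How it is judged:
On the way, in this order (a step that is already met when the one before it is completed fails the run):
1. the yellow key's blade is in the slot of the still open lock (at least 5 mm deep, upright) (z of key in the frame of latch_slot below -0.005 m and horizontal distance between key and latch_slot below 0.015 m and angle between the x axis of key and the x axis of latch_slot, either way round below 0.35 rad and angle between key's own z axis and vertical below 0.35 rad and value of joint latch below 0.8 rad), for 0.1 s.
2. the lock is turned to within about 20 degrees of its stop with the blade still in the slot (z of key in the frame of latch_slot below -0.005 m and horizontal distance between key and latch_slot below 0.015 m and angle between the x axis of key and the x axis of latch_slot, either way round below 0.35 rad and angle between key's own z axis and vertical below 0.35 rad and value of joint latch above 1.22 rad), for 0.1 s.
At the end, for the whole second after the job is handed in: The lock stands within about 20 degrees of its locked stop; the yellow key lies or stands in the coin tray (the tip of its blade within the tray's outline and less than 40 mm above the counter), released and at rest (value of joint latch above 1.22 rad and x of key in the frame of tray between -0.085 and 0.085 m and y of key in the frame of tray between -0.065 and 0.065 m and z of key in the frame of tray below 0.04 m and linear speed of key below 0.03 m/s and contact force between the fingers and key below 0.1 N); the robot touches nothing.
It fails at once if the key is let go with its blade's tip more than 90 mm above the counter (height (world z) of key above 0.09 m and contact force between the fingers and key below 0.05 N).
It also fails if it takes over 54 s, if anything falls off the work surface, if the arm or the gripper's body presses on something with over 40 N, if the wrist force passes 120 N, or if a joint passes its speed limit or range.

### The arm

A 7-joint arm with a two-finger parallel gripper is mounted at the origin on the work surface. World frame = base frame: x ahead of the robot, y to its left, z up, the work surface at z = 0. Lengths are in m, angles in rad, forces in N, time in s.
With the tool pointing down it reaches from about 0.425 to 0.925 m from the base axis. Payload 6.8 kg.
Tool frame: the origin (TCP) lies where the fingers leave the gripper's body, on its centre line; the fingertips stand 73 mm ahead of it and the grasp point (between the pads) lies 54 mm ahead of it; z points along the fingers, y is the line along which they close (so a half turn about z gives the same grasp; the last joint's range is limited). The gripper opens to 85 mm and grips with 20 to 120 N. Pads are 22 mm wide; open, the fingers measure 114 mm over their backs; the gripper's body (76 mm by 85 mm) begins 54 mm behind the grasp point. The pads swing forward as they close: fully open they stand 13 mm farther back than shut.
Start: joints at [-0.108, 0.477, 0.022, 1.555, -0.011, 1.109, -0.083], TCP at [0.675, 0, 0.304] pointing down, gripper open.
Joint ranges: [-2.96, 2.96], [-0.34, 2.1], [-1.41, 1.46], [0.24, 2.44], [-1.37, 4.51], [0.17, 1.92], [-2.96, 2.96]. Speed limits (rad/s): [2.39, 2.39, 3.14, 3.14, 3.14, 3.14, 3.14].

### API

Orientations are given as a rotation vector (axis times angle).
In Python, from bench import r, camrig, order gives the robot as it stands (r), with the cameras (camrig) and the job (order).
- The arm moves only by the tool drive_effector, called by a JSON object that holds its "fn" and its "kwargs". Schema: {"type":"object","properties":{"plan":{"type":"array","items":{"type":"array","prefixItems":[{"type":"array","items":{"type":"number"},"minItems":3,"maxItems":3},{"type":"array","items":{"type":"number"},"minItems":3,"maxItems":3}],"minItems":2,"maxItems":2},"minItems":1,"maxItems":5},"finger_gap":{"type":"number"},"force":{"type":"number"},"only":{"type":"string"},"quiet":{"type":"boolean"},"lines":{"type":"string"}},"required":["plan"],"additionalProperties":false}. plan is a list of rows, 1 to 5 of them, each written [[dx, dy, dz], [rx, ry, rz]]: dx, dy, dz in fractions of the full range, 1 being 0.6 m, then a rotation vector rx, ry, rz in a scale on which 1.0 is pi/2 rad; each row is the pose to reach, as a shift and turn from the pose commanded when the call began, along the tool's axes at that moment; what a row does not reach only later rows make up. A row lasts 1/10 s, in which the tool goes at most 0.05 m and 0.15 rad, less where a joint would pass 70% of its speed; a pose out of reach is approached as far as the arm can. finger_gap is the finger opening in m, set as the call begins (left out keeps the last). The fingers move at their own pace and stop on an object; force is the grip in N (left out, the last holds). Time passes only in rows, so rows that do not move let the fingers close. The tool returns the time, the measured TCP pose, the force, the opening and the grip force at its end. only (a regular expression) keeps the lines of the reply that match it, lines (a string "A,B") keeps lines A to B, and quiet returns only ok. Shift and turn numbers lie between -1 and 1, and a call with a number outside is refused. Input that does not fit is refused with a message, and nothing moves.
- r.get_obs(): the state, without advancing time (a new reading comes with each control period).
- camrig.grab_frame(name): name is "scene" or "side" or "wrist"; returns (picture, depth): 400x640x3 uint8, blue, green, red; 400x640 float32, m along the optical axis (not along the pixel's ray), 0 where there is no reading.
- camrig.camera_info(name): a dict with "camera_matrix" (3x3 intrinsics, pixels), "R" (3x3) and "t" (3): a world point X has camera coordinates R X + t. Camera axes: x right, y down, z forward; pixel columns grow to the right and rows downward; lengths in m; the calibration is good to about 2 mm. The wrist camera is an equidistant fisheye: a pixel r from the principal point sees the ray r / f radians off the axis. A picture is of the moment at which its call begins: read the wrist's pose just before it. camera_info takes no time and is no camera call; for the wrist camera it gives the pose at the moment of the call.
- order.hand_in(): hands the job in; it is judged then, once.
The state is a dict: "clock": time; "joints": joint angles; "qvel": joint speeds; "tau": joint torques, N m; "tcp_pos": TCP position; "orientation": TCP orientation; "contact_force": force on the tool from outside, world axes, zero at the start; "moment": the same for the moment, N m; "grip_width": finger opening in m; "gripper_force": force on a finger pad.
Only numpy, scipy, OpenCV 4.12 (cv2) and the standard library are available. Lean on these libraries where they do the work, as an engineer would, in place of code of your own. Each camera call takes 0.05 s, during which the arm holds its last target. There are 200 camera calls.

## Working session

There is one attempt and no reset: what is moved stays moved. The work goes in short steps, Python scripts to look and compute and a tool call to move; the robot and the scene stay as the last step left them, time stands still between calls to the robot, and variables do not carry over. Pictures are saved under pics/ and viewed, at most 10 in all, crops included, and the job is handed in when it is done.

```bash
ls; mkdir -p pics; cat > h.py <<'E'
import numpy as np, cv2
from bench import r, camrig, order
def pt(cam, D, u, v, z=None):
    c=camrig.camera_info(cam); K=np.array(c["camera_matrix"]); R=np.array(c["R"]); t=np.array(c["t"])
    ray=np.linalg.inv(K)@[u,v,1.]
    C=-R.T@t; d=R.T@ray
    if z is None:
        return C+d*D[int(round(v)),int(round(u))]
    return C+d*(z-C[2])/d[2]
def proj(cam,X):
    c=camrig.camera_info(cam); K=np.array(c["camera_matrix"]); p=K@(np.array(c["R"])@X+np.array(c["t"])); return p[:2]/p[2]
E
python3 - <<'E'
from h import *
for n in("scene","side"):
    im,d=camrig.grab_frame(n); cv2.imwrite(f"pics/{n}.png",im); np.save(f"pics/{n}.npy",d)
    c=camrig.camera_info(n); print(n,np.round(-np.array(c["R"]).T@c["t"],3),np.round(c["R"],2).tolist(),np.array(c["camera_matrix"])[0,0])
print({k:np.round(v,3) for k,v in r.get_obs().items()})
E
```

```text
bench.py
pics
scene [ 0.79  -0.495  0.94 ] [[0.86, 0.51, 0.01], [0.43, -0.72, -0.55], [-0.27, 0.48, -0.84]] 436.41487296277
side [0.016 0.693 0.826] [[-0.82, -0.57, 0.01], [-0.39, 0.55, -0.74], [0.41, -0.61, -0.68]] 447.4725198221237
{'clock': np.float64(0.1), 'joints': array([-0.108,  0.478,  0.022,  1.556, -0.012,  1.109, -0.083]), 'qvel': array([ 0.   , -0.004,  0.001, -0.003, -0.001,  0.001,  0.001]), 'tau': array([ 6.0000e-03, -5.9777e+01,  1.6140e+00, -2.8195e+01,  1.3000e-02,
        5.0000e-03, -0.0000e+00]), 'tcp_pos': array([0.675, 0.   , 0.303]), 'orientation': array([-2.221e+00, -2.221e+00,  2.000e-03]), 'contact_force': array([ 0.239, -0.595,  0.566]), 'moment': array([-0.032,  0.   ,  0.002]), 'gripper_force': np.float64(0.0), 'grip_width': np.float64(0.086)}
```

View pics/scene.png

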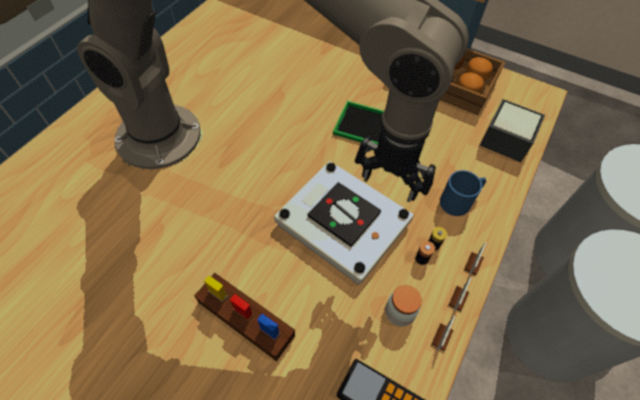

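View pics/side.png

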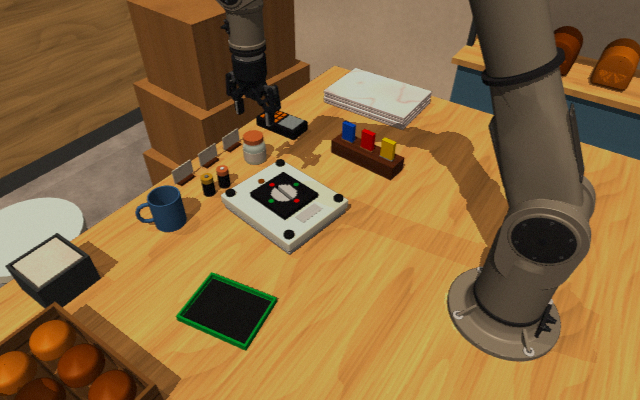

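The scene view shows the yellow key at about (214,287) and the lock at (344,212), with red and green dots around it. The side view shows the whole tray, centred at about (228,310). I'll enlarge the crops.

```bash
python3 - <<'E'
import cv2,numpy as np
s=cv2.imread("pics/scene.png"); d=cv2.imread("pics/side.png")
c=lambda im,x,y,w,h,k:cv2.resize(im[y:y+h,x:x+w],None,fx=k,fy=k,interpolation=cv2.INTER_CUBIC)
# left column scene, right column side
a=np.vstack([c(s,300,170,100,75,4),c(s,190,265,100,75,4)])
b=np.vstack([c(d,240,160,100,75,4),c(d,330,115,100,75,4)])
cv2.imwrite("pics/crops.png",np.hstack([a,b]))
E
```

```text
(no output)
```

View pics/crops.png

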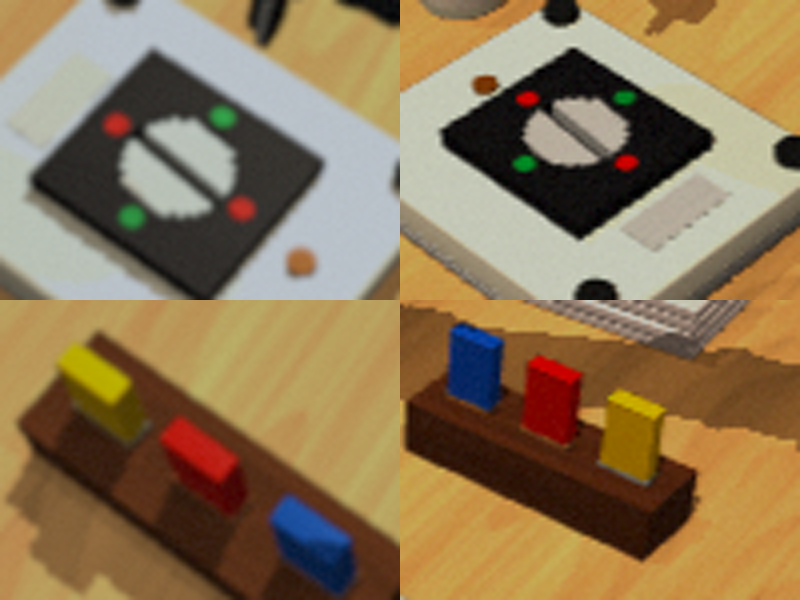

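```bash
python3 - <<'E'
from h import *
D={n:np.load(f"pics/{n}.npy") for n in("scene","side")}
def P(cam,x,y,z):
    if cam=="scene": o=(300,170) if y<300 else (190,265)
    else: o=(240,160) if y<300 else (330,115); x=x-400
    if cam=="scene":pass
    return pt(cam,None,o[0]+x/4-.375,o[1]+(y%300)/4-.375,z)[:2]
ang=lambda a:np.degrees(np.arctan2(a[1],a[0]))
for cam,R,G,S in(("scene",[(117,124),(241,208)],[(222,117),(131,217)],[(138,133),(222,202)]),("side",[(528,99),(626,162)],[(625,97),(524,163)],[(550,105),(606,156)])):
    for n,L in(("red",R),("green",G),("slot",S)):
        p=[P(cam,*q,.062) for q in L]; print(cam,n,np.round(np.mean(p,0),4),"ang",round(ang(p[1]-p[0]),1),"len",round(np.linalg.norm(p[1]-p[0]),4))
for cam,T,B in(("scene",[(75,346),(130,380),(118,402),(60,363)],[(205,444),(313,523)]),("side",[(613,391),(665,405),(658,415),(606,400)],[(552,364),(476,332)])):
    p=[P(cam,*q,.105) for q in T]; m=np.mean(p,0); b=[P(cam,*q,.105) for q in B]
    print(cam,"key",np.round(m,4),"edges",[(round(ang(p[i]-p[j]),1),round(np.linalg.norm(p[i]-p[j]),4)) for i,j in((1,0),(2,3),(3,0),(2,1))],"others",np.round(b,4).tolist(),"ang",round(ang(b[1]-m),1),np.linalg.norm(b[1]-m))
print("depth z",[pt(c,D[c],u,v).round(4) for c,u,v in(("scene",348,209),("scene",213,283),("side",389,141),("side",228,310))])
im=cv2.imread("pics/side.png"); b,g,q=[im[...,i].astype(int) for i in range(3)]
m=((g>b+40)&(g>q+40)).astype(np.uint8); m[:250]=0
v,u=np.nonzero(m); W=np.array([pt("side",None,x,y,.016)[:2] for x,y in zip(u,v)],np.float32)
print("tray",cv2.minAreaRect(W), W.min(0),W.max(0))
E
```

```text
scene red [0.5852 0.0161] ang -8.5 len 0.0918
scene green [0.5851 0.0154] ang -98.3 len 0.09
scene slot [0.5865 0.0155] ang -14.2 len 0.0675
side red [0.5835 0.0152] ang 172.0 len 0.0912
side green [0.5841 0.0149] ang 81.5 len 0.0906
side slot [0.5825 0.0148] ang 162.6 len 0.0636
scene key [ 0.4496 -0.2964] edges [(np.float64(-0.7), np.float64(0.0352)), (np.float64(-2.5), np.float64(0.038)), (np.float64(-93.8), np.float64(0.0113)), (np.float64(-81.1), np.float64(0.0126))] others [[0.5192, -0.2987], [0.5872, -0.3042]] ang -3.3 0.1377710862708987
side key [ 0.4464 -0.2948] edges [(np.float64(-171.3), np.float64(0.039)), (np.float64(-172.8), np.float64(0.0391)), (np.float64(96.0), np.float64(0.013)), (np.float64(96.8), np.float64(0.014))] others [[0.5195, -0.3036], [0.5873, -0.3081]] ang -5.4 0.14151067993342784
depth z [array([0.5905, 0.0254, 0.0624]), array([ 0.4494, -0.2976,  0.106 ]), array([ 0.4442, -0.2941,  0.1039]), array([0.4851, 0.3404, 0.0063])]
tray ((0.48595401644706726, 0.34217339754104614), (0.17229707539081573, 0.1359938532114029), 10.078767776489258) [0.38952407 0.26139435] [0.582029   0.42201093]
```

Measurements agree between the two cameras:
- **Lock:** centre (0.585, 0.0153), red dots at -8.3°, slot at about -15.5°.
- **Key:** (0.448, -0.2957), x axis at about -5°.
- **Tray:** (0.486, 0.342), at 10°.

Next I'll move above the key and yaw about +85° so the fingers close on its 16 mm faces.

The rows are not in the units I measure in: shifts go in shares of 0.6 m and turns go in shares of pi/2 rad. I convert before sending: -0.296 m is -0.4933, -0.227 m is -0.3783, -1.484 rad is -0.9447.

{"fn": "drive_effector", "kwargs": {"plan": [[[-0.4933,-0.3783,0.1],[0,0,-0.9447]],[[-0.4933,-0.3783,0.1],[0,0,-0.9447]],[[-0.4933,-0.3783,0.1],[0,0,-0.9447]],[[-0.4933,-0.3783,0.1],[0,0,-0.9447]],[[-0.4933,-0.3783,0.1],[0,0,-0.9447]]], "finger_gap": 0.06, "force": 40}}

```text
clock: 0.6
tcp_pos: [0.5236, -0.1966, 0.2638]
orientation: [-1.248, -2.882, 0.0]
contact_force: [1.4, -1.4, 0.1]
grip_width: 0.0601
gripper_force: 0.0
```

```bash
python3 - <<'E'
from h import *
o=r.get_obs(); print(o["tcp_pos"].round(3),o["joints"].round(2),o["orientation"].round(3))
from scipy.spatial.transform import Rotation as Ro
M=Ro.from_rotvec(o["orientation"]).as_matrix(); print(M.round(3))
p=np.array([0.448,-0.2957,o["tcp_pos"][2]]); print("to go (tool axes)",(M.T@(p-o["tcp_pos"])).round(4),"yaw of tool y",np.degrees(np.arctan2(M[1,1],M[0,1])))
E
```

```text
[ 0.524 -0.197  0.264] [ 0.31  0.33 -0.08  1.87  0.03  0.94  0.97] [-1.248 -2.882  0.   ]
[[-0.684  0.729 -0.001]
 [ 0.729  0.684 -0.   ]
 [ 0.    -0.    -1.   ]]
to go (tool axes) [-0.0205 -0.1229  0.    ] yaw of tool y 43.17680624670721
```

Scaled: -0.123 m is -0.205, -0.0205 m is -0.0342, -0.73 rad is -0.4647.

{"fn": "drive_effector", "kwargs": {"plan": [[[-0.0342,-0.205,0.0333],[0,0,-0.4647]],[[-0.0342,-0.205,0.0333],[0,0,-0.4647]],[[-0.0342,-0.205,0.0333],[0,0,-0.4647]],[[-0.0342,-0.205,0.0333],[0,0,-0.4647]],[[-0.0342,-0.205,0.0333],[0,0,-0.4647]]]}}

```text
clock: 1.1
tcp_pos: [0.4477, -0.2951, 0.2438]
orientation: [-0.142, -3.137, -0.0]
contact_force: [0.6, -0.0, -0.1]
grip_width: 0.0602
gripper_force: 0.0
```

{"fn": "drive_effector", "kwargs": {"plan": [[[0,0,0],[0,0,0]],[[0,0,0],[0,0,0]]]}}

```text
clock: 1.3
tcp_pos: [0.4489, -0.2938, 0.2441]
orientation: [-0.153, -3.138, -0.001]
contact_force: [0.5, 0.3, 0.3]
grip_width: 0.0603
gripper_force: 0.0
```

```bash
python3 - <<'E'
from h import *
c=camrig.camera_info("wrist"); o=r.get_obs(); im,d=camrig.grab_frame("wrist"); cv2.imwrite("pics/w1.png",im)
np.savez("pics/w1.npz",K=c["camera_matrix"],R=c["R"],t=c["t"],d=d)
print(o["tcp_pos"].round(4),o["joints"].round(2)); print(c)
K=np.array(c["camera_matrix"])
def fp(X):
    q=np.array(c["R"])@X+np.array(c["t"]); th=np.arctan2(np.hypot(q[0],q[1]),q[2]); a=np.arctan2(q[1],q[0]); return (K[:2,2]+K[0,0]*th*np.array([np.cos(a),np.sin(a)])).round(1)
for x,y in((-.02,-.008),(.02,-.008),(.02,.008),(-.02,.008)): 
    a=np.radians(-5); print(fp([0.448+x*np.cos(a)-y*np.sin(a),-.2957+x*np.sin(a)+y*np.cos(a),.105]))
E
```

```text
[ 0.4489 -0.2938  0.2441] [ 0.61  0.33 -0.17  1.94  0.07  0.88  1.87]
{'camera_matrix': array([[309.70691629,   0.        , 311.51565343],
       [  0.        , 309.70691629, 202.42317819],
       [  0.        ,   0.        ,   1.        ]]), 'R': array([[ 9.70077093e-02,  9.95283532e-01, -4.42134109e-04],
       [ 9.40755233e-01, -9.15479387e-02,  3.26494360e-01],
       [ 3.24913984e-01, -3.20884100e-02, -9.45199046e-01]]), 't': array([ 0.24923181, -0.4712395 ,  0.16854733])}
[297.5 192.1]
[298.9 243.1]
[320.2 243. ]
[320.2 191.9]
```

View pics/w1.png

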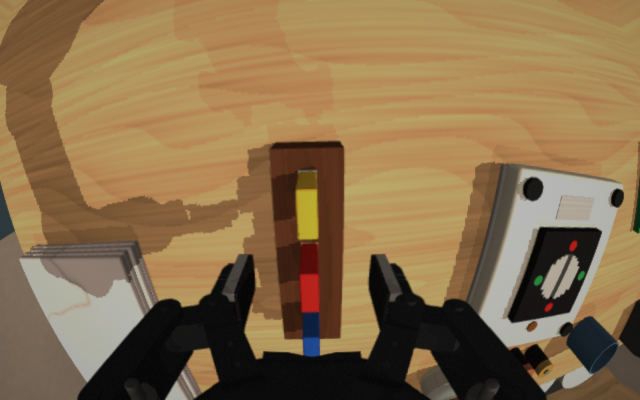

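The wrist view shows the yellow key's top face at about x 296–318, y 190–241, roughly 1.5 px left of and above my prediction. Next I'll get its centre and angle from the top faces, plus the lock's slot.

```bash
cat >> h.py <<'E'
def fray(c,u,v,z):
    K=np.array(c["K"]);R=np.array(c["R"]);t=np.array(c["t"])
    x,y=u-K[0,2],v-K[1,2]; n=np.hypot(x,y)+1e-9; th=n/K[0,0]
    d=R.T@np.array([np.sin(th)*x/n,np.sin(th)*y/n,np.cos(th)]); C=-R.T@t
    return (C+d*(z-C[2])/d[2])[:2]
E
python3 - <<'E'
from h import *
c=np.load("pics/w1.npz"); im=cv2.imread("pics/w1.png").astype(int); b,g,q=im[...,0],im[...,1],im[...,2]
box=np.zeros(b.shape,bool); box[160:245,285:330]=1
m=box&(q>150)&(g>130)&(b<80); print(m.sum())
v,u=np.nonzero(m); print(u.min(),u.max(),v.min(),v.max())
W=np.array([fray(c,x,y,.105) for x,y in zip(u,v)],np.float32); print("yellow",cv2.minAreaRect(W),W.mean(0))
# rack edges left/right by hand at z=.045
L=[fray(c,271,160,.045),fray(c,285,336,.045)];Rr=[fray(c,343,160,.045),fray(c,340,336,.045)]
for e in(L,Rr): d=e[1]-e[0]; print("rack edge",np.degrees(np.arctan2(d[1],d[0])))
for n,p in(("red",[(573,246),(548,307)]),("green",[(581,275),(538,281)])):
    w=[fray(c,*x,.062) for x in p]; d=w[1]-w[0]; print(n,np.mean(w,0),np.degrees(np.arctan2(d[1],d[0])),np.hypot(*d))
E
```

```text
965
297 317 190 238
yellow ((0.44501492381095886, -0.2969828248023987), (0.014245555736124516, 0.03761469945311546), 86.13726043701172) [ 0.44452927 -0.29692304]
rack edge -4.184482940436303
rack edge -4.045943357896247
red [0.58398428 0.01438559] -9.18835990630881 0.09166221158641868
green [0.58405104 0.01492882] -97.38364292305502 0.08959626910281883
```

Scaled: 0.06 m is 0.1, -0.0035 m is -0.0058, -0.028 rad is -0.0178.

{"fn": "drive_effector", "kwargs": {"plan": [[[0.0045,-0.0058,0.05],[0,0,-0.0178]],[[0.0045,-0.0058,0.1],[0,0,-0.0178]],[[0.0045,-0.0058,0.1],[0,0,-0.0178]],[[0.0045,-0.0058,0.1],[0,0,-0.0178]],[[0.0045,-0.0058,0.1],[0,0,-0.0178]]]}}

```text
clock: 1.85
tcp_pos: [0.4471, -0.2973, 0.1858]
orientation: [0.103, 3.138, -0.002]
contact_force: [0.3, -0.7, 1.2]
grip_width: 0.0602
gripper_force: 0.0
```

Scaled: 0.052 m is 0.0867, 0.03 m is 0.05.

{"fn": "drive_effector", "kwargs": {"plan": [[[0,0,0.05],[0,0,0]],[[0,0,0.0867],[0,0,0]],[[0,0,0.0867],[0,0,0]],[[0,0,0.0867],[0,0,0]],[[0,0,0.0867],[0,0,0]]]}}

```text
clock: 2.35
tcp_pos: [0.4471, -0.2976, 0.1341]
orientation: [0.103, 3.137, -0.002]
contact_force: [-0.0, 0.1, 0.8]
grip_width: 0.0601
gripper_force: 0.0
```

{"fn": "drive_effector", "kwargs": {"plan": [[[0,0,0],[0,0,0]],[[0,0,0],[0,0,0]],[[0,0,0],[0,0,0]],[[0,0,0],[0,0,0]],[[0,0,0],[0,0,0]]], "finger_gap": 0.0, "force": 40}}

```text
clock: 2.85
tcp_pos: [0.4463, -0.2973, 0.1329]
orientation: [0.103, 3.139, -0.001]
contact_force: [-1.3, 1.0, 6.4]
grip_width: 0.0155
gripper_force: 39.0
```

{"fn": "drive_effector", "kwargs": {"plan": [[[0,0,0],[0,0,0]],[[0,0,0],[0,0,0]],[[0,0,0],[0,0,0]]]}}

```text
clock: 3.15
tcp_pos: [0.4463, -0.2973, 0.1329]
orientation: [0.103, 3.139, -0.001]
contact_force: [-1.1, 0.2, 7.4]
grip_width: 0.0157
gripper_force: 39.0
```

```bash
python3 - <<'E'
from h import *
o=r.get_obs(); print(o["tcp_pos"].round(4),o["orientation"].round(4),o["grip_width"],o["gripper_force"],o["moment"].round(2))
E
```

```text
[ 0.4463 -0.2973  0.1329] [ 1.0270e-01  3.1393e+00 -6.0000e-04] 0.015670482941599378 39.03354227542877 [0.09 0.27 0.03]
```

Scaled: -0.08 m is -0.1333, -0.04 m is -0.0667.

{"fn": "drive_effector", "kwargs": {"plan": [[[0,0,-0.0333],[0,0,0]],[[0,0,-0.0667],[0,0,0]],[[0,0,-0.1333],[0,0,0]],[[0,0,-0.1333],[0,0,0]],[[0,0,-0.1333],[0,0,0]]], "force": 60}}

```text
clock: 3.65
tcp_pos: [0.4462, -0.2973, 0.2129]
orientation: [0.103, 3.138, -0.001]
contact_force: [0.1, 0.2, -1.6]
grip_width: 0.0154
gripper_force: 58.8
```

```bash
python3 - <<'E'
from h import *
from scipy.spatial.transform import Rotation as Ro
o=r.get_obs(); M=Ro.from_rotvec(o["orientation"]).as_matrix(); p=o["tcp_pos"]; print(p.round(4),o["grip_width"],o["gripper_force"],o["contact_force"].round(2))
print((M.T@(np.array([.5845,.015,p[2]])-p)).round(4), np.degrees(np.arctan2(M[1,1],M[0,1])))
c=camrig.camera_info("wrist"); im,d=camrig.grab_frame("wrist"); cv2.imwrite("pics/w2.png",cv2.resize(im[100:330,200:430],None,fx=2,fy=2))
E
```

```text
[ 0.4462 -0.2973  0.2129] 0.015382931969456646 58.75197350978851 [ 0.1   0.25 -1.64]
[-1.175e-01  3.206e-01 -1.000e-04] 86.24767373530631
```

View pics/w2.png

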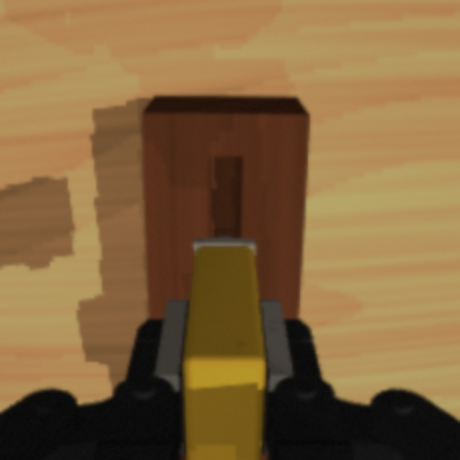

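The key is out of the rack, upright and centred between the pads: top face at about (222,300) in the crop, with the blade line visible at y≈243. Next I'll carry it over the lock.

Scaled: 0.3206 m is 0.5343, -0.1175 m is -0.1958, 0.2 rad is 0.1273.

{"fn": "drive_effector", "kwargs": {"plan": [[[-0.1958,0.5343,0],[0,0,0.1273]],[[-0.1958,0.5343,0],[0,0,0.1273]],[[-0.1958,0.5343,0],[0,0,0.1273]],[[-0.1958,0.5343,0],[0,0,0.1273]],[[-0.1958,0.5343,0],[0,0,0.1273]]]}}

```text
clock: 4.2
tcp_pos: [0.5454, -0.0698, 0.2107]
orientation: [-0.415, -3.111, 0.0]
contact_force: [0.9, -0.1, -0.2]
grip_width: 0.0154
gripper_force: 58.7
```

```bash
python3 - <<'E'
from h import *
from scipy.spatial.transform import Rotation as Ro
o=r.get_obs(); M=Ro.from_rotvec(o["orientation"]).as_matrix(); p=o["tcp_pos"]
print((M.T@(np.array([.5845,.015,p[2]])-p)).round(4), np.degrees(np.arctan2(M[1,1],M[0,1])))
E
```

```text
[-0.0155  0.0921 -0.0001] 74.79033125103514
```

{"fn": "drive_effector", "kwargs": {"plan": [[[-0.0258,0.05,0],[0,0,0]],[[-0.0258,0.05,0],[0,0,0]],[[-0.0258,0.05,0],[0,0,0]]]}}

```text
clock: 4.5
tcp_pos: [0.568, -0.0462, 0.2106]
orientation: [-0.412, -3.111, 0.0]
contact_force: [0.2, -0.3, -1.5]
grip_width: 0.0154
gripper_force: 58.8
```

```bash
python3 - <<'E'
from h import *
c=camrig.camera_info("wrist"); o=r.get_obs(); im,d=camrig.grab_frame("wrist"); cv2.imwrite("pics/w3.png",im)
np.savez("pics/w3.npz",K=c["camera_matrix"],R=c["R"],t=c["t"],d=d)
print(o["tcp_pos"].round(4),o["orientation"].round(3))
cv2.imwrite("pics/w3c.png",cv2.resize(im[130:330,290:550],None,fx=3,fy=3,interpolation=cv2.INTER_CUBIC))
E
```

```text
[ 0.568  -0.0462  0.2106] [-0.412 -3.111  0.   ]
```

View pics/w3c.png

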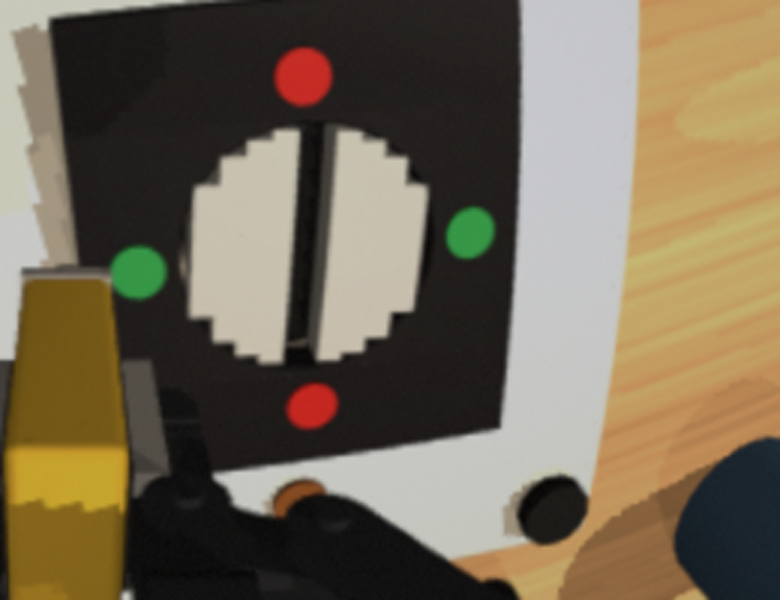

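The crop shows the slot clearly. Its left edge runs (301,128)–(283,362) and its right edge (337,128)–(317,362). The red dots are at (304,77) and (312,406), the green at (470,233) and (138,272).

```bash
python3 - <<'E'
from h import *
from scipy.spatial.transform import Rotation as Ro
c=np.load("pics/w3.npz"); f=lambda x,y:fray(c,290+x/3-.33,130+y/3-.33,.062)
for n,a,b in(("slotL",(301,128),(283,362)),("slotR",(337,128),(317,362)),("red",(304,77),(312,406)),("green",(470,233),(138,272))):
    p,q=f(*a),f(*b); d=q-p; print(n,((p+q)/2).round(4),np.degrees(np.arctan2(d[1],d[0])).round(1),np.hypot(*d).round(4))
o=r.get_obs(); M=Ro.from_rotvec(o["orientation"]).as_matrix(); p=o["tcp_pos"]
print((M.T@(np.array([.5843,.015,p[2]])-p)).round(4), np.degrees(np.arctan2(M[1,1],M[0,1])),p.round(4))
E
```

```text
slotL [0.5817 0.0098] -14.5 0.0643
slotR [0.5842 0.0189] -14.2 0.0648
red [0.5836 0.0143] -8.5 0.0918
green [0.5834 0.0143] -98.5 0.0899
[ 0.0003  0.0647 -0.0001] 74.77638062814728 [ 0.5676 -0.0475  0.2107]
```

Scaled: 0.0645 m is 0.1075, 0.0006 m is 0.001, -0.01 rad is -0.0064.

{"fn": "drive_effector", "kwargs": {"plan": [[[0.001,0.1075,0],[0,0,-0.0064]],[[0.001,0.1075,0],[0,0,-0.0064]],[[0.001,0.1075,0.0583],[0,0,-0.0064]],[[0.001,0.1075,0.0583],[0,0,-0.0064]],[[0.001,0.1075,0.0583],[0,0,-0.0064]]]}}

```text
clock: 5.05
tcp_pos: [0.5839, 0.0137, 0.1767]
orientation: [-0.403, -3.113, 0.002]
contact_force: [-0.2, 0.6, -1.2]
grip_width: 0.0155
gripper_force: 58.9
```

```bash
python3 - <<'E'
from h import *
from scipy.spatial.transform import Rotation as Ro
o=r.get_obs(); M=Ro.from_rotvec(o["orientation"]).as_matrix(); p=o["tcp_pos"]
print((M.T@(np.array([.5838,.0146,0.1515])-p)).round(4), np.degrees(np.arctan2(M[1,1],M[0,1])),p.round(4))
E
```

```text
[0.0002 0.0009 0.0252] 75.25004102000646 [0.5839 0.0137 0.1767]
```

Scaled: 0.025 m is 0.0417, 0.02 m is 0.0333.

{"fn": "drive_effector", "kwargs": {"plan": [[[0.0003,0.0012,0.02],[0,0,0]],[[0.0003,0.0012,0.0267],[0,0,0]],[[0.0003,0.0012,0.0333],[0,0,0]],[[0.0003,0.0012,0.0417],[0,0,0]],[[0.0003,0.0012,0.0417],[0,0,0]]]}}

```text
clock: 5.55
tcp_pos: [0.5846, 0.0162, 0.1517]
orientation: [-0.4, -3.115, 0.0]
contact_force: [-0.7, 0.4, -1.6]
grip_width: 0.0153
gripper_force: 58.9
```

{"fn": "drive_effector", "kwargs": {"plan": [[[0,0,0],[0,0,0]],[[0,0,0],[0,0,0]]]}}

```text
clock: 5.75
tcp_pos: [0.5852, 0.0164, 0.1526]
orientation: [0.4, 3.116, 0.0]
contact_force: [-0.3, -0.5, -0.5]
grip_width: 0.0156
gripper_force: 58.9
```

```bash
python3 - <<'E'
from h import *
o=r.get_obs(); print(o["moment"].round(2))
c=lambda im,x,y,w,h,k:cv2.resize(im[y:y+h,x:x+w],None,fx=k,fy=k,interpolation=cv2.INTER_CUBIC)
a,_=camrig.grab_frame("scene"); b,_=camrig.grab_frame("side"); cv2.imwrite("pics/ins.png",np.hstack([c(a,300,150,100,100,4),c(b,240,130,100,100,4)]))
E
```

```text
[ 0.01 -0.03  0.02]
```

View pics/ins.png

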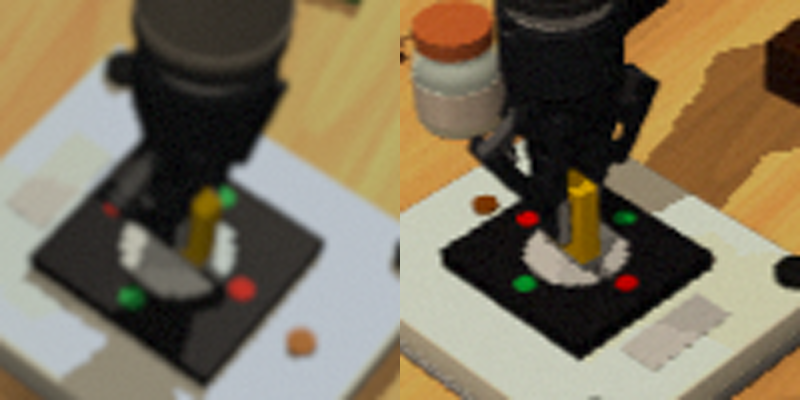

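The blade is in the slot in both views, with no contact force. I'll go 2 mm deeper, centre it, then turn clockwise (+rz about the tool's z).

Scaled: 0.002 m is 0.0033, -0.0015 m is -0.0025, 0.5 rad is 0.3183.

{"fn": "drive_effector", "kwargs": {"plan": [[[0.0008,-0.0025,0.0033],[0,0,0]],[[0.0008,-0.0025,0.0033],[0,0,0.0764]],[[0.0008,-0.0025,0.0033],[0,0,0.1655]],[[0.0008,-0.0025,0.0033],[0,0,0.2546]],[[0.0008,-0.0025,0.0033],[0,0,0.3183]]]}}

```text
clock: 6.35
tcp_pos: [0.5841, 0.0151, 0.1502]
orientation: [1.165, 2.917, 0.0]
contact_force: [0.8, 0.7, -3.5]
grip_width: 0.0155
gripper_force: 58.8
```

```bash
python3 - <<'E'
from h import *
o=r.get_obs(); print(o["moment"].round(2),o["joints"].round(2))
E
```

```text
[ 0.07 -0.15  0.09] [-0.07  0.52 -0.09  1.9   0.06  0.73  0.62]
```

Scaled: 0.7 rad is 0.4456.

{"fn": "drive_effector", "kwargs": {"plan": [[[0,0,0],[0,0,0.0891]],[[0,0,0],[0,0,0.1783]],[[0,0,0],[0,0,0.2674]],[[0,0,0],[0,0,0.3565]],[[0,0,0],[0,0,0.4456]]]}}

```text
clock: 6.85
tcp_pos: [0.5843, 0.0151, 0.1502]
orientation: [2.095, 2.34, 0.001]
contact_force: [1.6, -0.2, -3.0]
grip_width: 0.0152
gripper_force: 58.8
```

{"fn": "drive_effector", "kwargs": {"plan": [[[0,0,0],[0,0,0.0637]],[[0,0,0],[0,0,0.1273]],[[0,0,0],[0,0,0.191]],[[0,0,0],[0,0,0.2355]],[[0,0,0],[0,0,0.2355]]]}}

```text
clock: 7.35
tcp_pos: [0.5843, 0.0151, 0.1502]
orientation: [2.485, 1.921, 0.0]
contact_force: [1.0, 0.1, -1.9]
grip_width: 0.0151
gripper_force: 58.9
```

```bash
python3 - <<'E'
from h import *
o=r.get_obs(); print(o["moment"].round(2),o["joints"].round(2))
E
```

```text
[ 0.04 -0.33  0.01] [-0.28  0.52  0.19  1.91 -0.14  0.72 -0.26]
```

Scaled: -0.06 rad is -0.0382.

{"fn": "drive_effector", "kwargs": {"plan": [[[0,0,0],[0,0,0.0255]],[[0,0,0],[0,0,0.0255]],[[0,0,0],[0,0,-0.0382]],[[0,0,0],[0,0,-0.0382]]]}}

```text
clock: 7.75
tcp_pos: [0.584, 0.0148, 0.1504]
orientation: [-2.424, -1.998, 0.0]
contact_force: [-0.0, 0.8, -1.7]
grip_width: 0.015
gripper_force: 59.0
```

{"fn": "drive_effector", "kwargs": {"plan": [[[0,0,-0.0167],[0,0,0]],[[0,0,-0.0417],[0,0,0]],[[0,0,-0.1],[0,0,0]],[[0,0,-0.1],[0,0,0]]]}}

```text
clock: 8.15
tcp_pos: [0.5869, 0.0148, 0.2159]
orientation: [2.424, 1.991, 0.012]
contact_force: [0.9, 0.0, 0.0]
grip_width: 0.0149
gripper_force: 59.2
```

```bash
python3 - <<'E'
from h import *
from scipy.spatial.transform import Rotation as Ro
o=r.get_obs(); M=Ro.from_rotvec(o["orientation"]).as_matrix(); p=o["tcp_pos"]
print((M.T@(np.array([.486,.342,p[2]])-p)).round(4), np.degrees(np.arctan2(M[1,1],M[0,1])),p.round(4))
E
```

```text
[ 0.3013 -0.1627 -0.0005] -11.223060636298191 [0.5869 0.0148 0.2159]
```

Scaled: 0.3013 m is 0.5022, -0.1627 m is -0.2712, -0.37 rad is -0.2355.

{"fn": "drive_effector", "kwargs": {"plan": [[[0.5022,-0.2712,0],[0,0,-0.2355]],[[0.5022,-0.2712,0],[0,0,-0.2355]],[[0.5022,-0.2712,0],[0,0,-0.2355]],[[0.5022,-0.2712,0],[0,0,-0.2355]],[[0.5022,-0.2712,0],[0,0,-0.2355]]]}}

```text
clock: 8.65
tcp_pos: [0.5095, 0.2555, 0.2115]
orientation: [2.019, 2.406, 0.002]
contact_force: [2.5, 1.2, -1.2]
grip_width: 0.0156
gripper_force: 59.1
```

```bash
python3 - <<'E'
from h import *
from scipy.spatial.transform import Rotation as Ro
o=r.get_obs(); M=Ro.from_rotvec(o["orientation"]).as_matrix(); p=o["tcp_pos"]
print((M.T@(np.array([.486,.342,p[2]])-p)).round(4), np.degrees(np.arctan2(M[1,1],M[0,1])),p.round(4),o["grip_width"])
a,_=camrig.grab_frame("scene"); cv2.imwrite("pics/lock2.png",cv2.resize(a[140:260,280:440],None,fx=4,fy=4,interpolation=cv2.INTER_CUBIC))
E
```

```text
[ 0.0893 -0.0081  0.    ] 9.991806601179478 [0.5095 0.2555 0.2115] 0.015648053155724397
```

View pics/lock2.png

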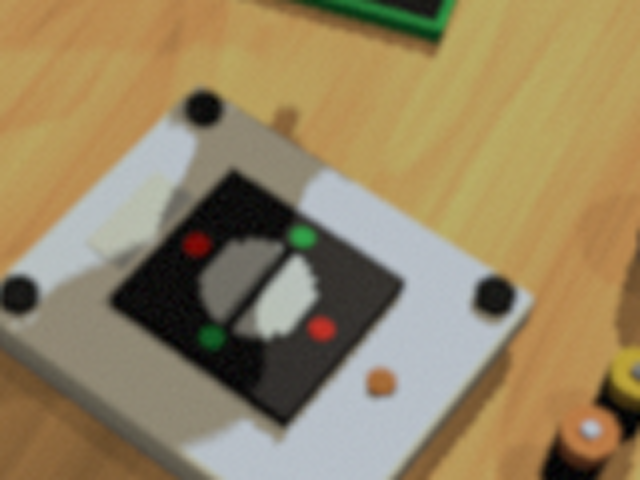

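The slot runs (290,250)–(238,328) in the crop, nearly along the green dots (303,236) and (211,337). I'll check the angle numerically before releasing the key.

```bash
python3 - <<'E'
from h import *
im=cv2.imread("pics/lock2.png")
f=lambda x,y:pt("scene",None,280+x/4-.375,140+y/4-.375,.062)[:2]
for n,a,b in(("slot",(290,250),(238,328)),("slot right edge",(297,256),(257,303)),("green",(303,236),(211,337))):
    d=f(*b)-f(*a); print(n,np.degrees(np.arctan2(d[1],d[0])).round(1))
# rectified top view around the lock, 4 px/mm, x right, y up
src=np.float32([proj("scene",np.array([.584+a*.05,.015+b*.05,.062])) for a,b in((-1,1),(1,1),(1,-1),(-1,-1))])
H=cv2.getPerspectiveTransform((src-[280,140]+.375).astype(np.float32)*4,np.float32([[0,0],[400,0],[400,400],[0,400]]))
cv2.imwrite("pics/rect.png",cv2.warpPerspective(im,H,(400,400)))
E
```

```text
slot -90.6
slot right edge -96.7
green -98.4
```

View pics/rect.png

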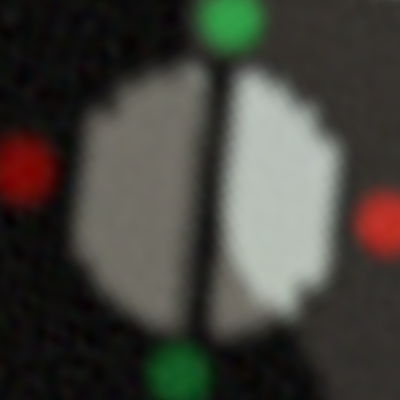

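Scaled: 0.0893 m is 0.1488, -0.0081 m is -0.0135.

{"fn": "drive_effector", "kwargs": {"plan": [[[0.1488,-0.0135,0],[0,0,0]],[[0.1488,-0.0135,0],[0,0,0]],[[0.1488,-0.0135,0],[0,0,0]],[[0.1488,-0.0135,0],[0,0,0]]]}}

```text
clock: 9.1
tcp_pos: [0.4862, 0.3412, 0.2109]
orientation: [2.016, 2.409, 0.001]
contact_force: [-0.4, -1.0, -1.6]
grip_width: 0.0152
gripper_force: 59.1
```

The rectified top view shows the slot pointing at the green dots, about 2° short of the stop. Next I'll lower the key into the tray.

Scaled: 0.103 m is 0.1717, 0.098 m is 0.1633.

{"fn": "drive_effector", "kwargs": {"plan": [[[0,0,0.0667],[0,0,0]],[[0,0,0.1333],[0,0,0]],[[0,0,0.1633],[0,0,0]],[[0,0,0.1717],[0,0,0]],[[0,0,0.1717],[0,0,0]]]}}

```text
clock: 9.6
tcp_pos: [0.4873, 0.3388, 0.1073]
orientation: [2.02, 2.405, -0.002]
contact_force: [0.1, -0.6, -0.3]
grip_width: 0.0157
gripper_force: 59.1
```

{"fn": "drive_effector", "kwargs": {"plan": [[[0,0,0.0033],[0,0,0]],[[0,0,0.0033],[0,0,0]]]}}

```text
clock: 9.8
tcp_pos: [0.4874, 0.3404, 0.1066]
orientation: [2.019, 2.406, 0.003]
contact_force: [0.2, -0.2, -1.5]
grip_width: 0.0148
gripper_force: 59.1
```

Scaled: 0.001 m is 0.0017.

{"fn": "drive_effector", "kwargs": {"plan": [[[0,0,0.0017],[0,0,0]],[[0,0,0.0017],[0,0,0]],[[0,0,0.0017],[0,0,0]],[[0,0,0.0017],[0,0,0]],[[0,0,0.0017],[0,0,0]]], "finger_gap": 0.085}}

```text
clock: 10.3
tcp_pos: [0.4866, 0.3403, 0.1044]
orientation: [2.018, 2.408, 0.0]
contact_force: [0.0, -0.2, 0.3]
grip_width: 0.0846
gripper_force: 0.0
```

{"fn": "drive_effector", "kwargs": {"plan": [[[0,0,-0.0333],[0,0,0]],[[0,0,-0.0833],[0,0,0]],[[0,0,-0.1667],[0,0,0]],[[0,0,-0.2333],[0,0,0]],[[0,0,-0.2333],[0,0,0]]]}}

```text
clock: 10.8
tcp_pos: [0.4891, 0.3421, 0.2506]
orientation: [2.018, 2.406, 0.017]
contact_force: [-0.3, 0.3, -0.2]
grip_width: 0.0849
gripper_force: 0.0
```

{"fn": "drive_effector", "kwargs": {"plan": [[[0,0,0],[0,0,0]],[[0,0,0],[0,0,0]],[[0,0,0],[0,0,0]],[[0,0,0],[0,0,0]],[[0,0,0],[0,0,0]]]}}

```text
clock: 11.3
tcp_pos: [0.4863, 0.3401, 0.2435]
orientation: [-2.018, -2.407, 0.002]
contact_force: [0.2, 0.5, 0.4]
grip_width: 0.0848
gripper_force: 0.0
```

```bash
python3 - <<'E'
from h import *
b,_=camrig.grab_frame("side"); cv2.imwrite("pics/end.png",cv2.resize(b[150:380,150:370],None,fx=2,fy=2))
E
```

```text
(no output)
```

View pics/end.png

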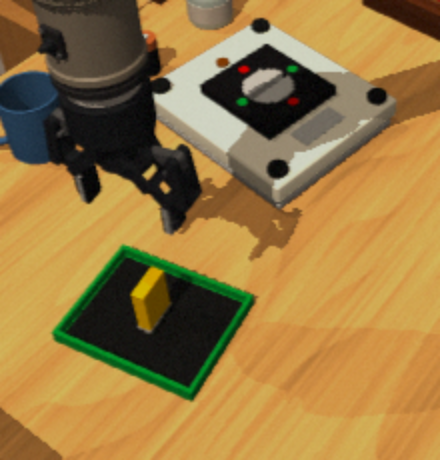

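The key stands upright near the middle of the tray at about (150,300). The slot lies along the green dots and the gripper is clear, so I'm handing in.

```bash
python3 -c "
from bench import r, camrig, order
print(order.hand_in())"
```

```text
the job is handed in; nothing more can be done
None
```

The job is handed in at about 11 s of the 54 s allowed: the lock is turned to within about 2° of its green-dot stop, and the yellow key stands released in the coin tray with the arm clear; the hand-in returned no verdict.

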